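# Line up a row of relays with a pushing rule

## Task

Pick up the pushing rule by its blue grip and, with its straight edge, push the four ragged relays together against the stop bar until they stand in one straight line, square and flush on it; then, without leaning down on them, press the row home with about 10 newtons for a second (at least 8, never more than 15: the covers are brittle). Draw the rule back and lay it down flat on the bench, at least 50 mm in front of the bar and clear of the row, leaving the relays upright and in line. Never touch the relays with the gripper itself.

Things in the scene. Friction and masses are not known exactly. Their poses are not given: they have to be found in the camera images.
- stop_base: Adjustable stop: two dark feet on the bench carry a clamped aluminium bar 220 mm long, 26 high, 16 thick. Its straight front face looks along this frame's -x (to the robot) and lies in the plane x = s; the setting s is anywhere from 0 to 40 mm and not reported: feel for it. It stays put under the allowed forces. Origin at bench height, under the middle of the face for s = 0; y runs along the bar.
- rule_grip (a point): Pushing rule, 0.35 kg: flat steel blade 84 mm deep, 190 long, 8 thick, a front flange 24 high, 6 thick, and a blue upright grip rib 14 thick (x), 80 long (y), from 8 to 50 above the underside. This point is the place to grasp: middle of the rib, 37 mm above the underside. x points to the pushing edge, y along it, z up.
- rule_edge (a point): Middle of the rule's straight pushing edge (front face of the flange), 62 mm ahead of the grip point along the rule's x and 12 mm above its underside.
- rule: The pushing rule; origin under the middle of the blade: pushing edge 42 mm ahead (x), grip rib 20 mm behind. If the rule drags downwards on the relays while it pushes, up to half of the push is lost to their friction on the bench and does not reach the bar: keep the vertical force near zero.
- relay_0_mid (a point): Relay 0 of four alike: clear cover, black base, 21 mm deep (x), 28 wide (y), 41 high, loose on the bench, 40 to 85 g. This point is its centre, half-way up; on the bar it lies 10.5 mm before the bar's face. Relays 0 to 3 stand in this order along the stop's +y, about 42 mm apart, centres 26 to 46 mm before the stop's plane x = 0.
- relay_0: Relay 0: middle of its underside, x across its 21 mm depth.
- relay_1_mid (a point): Relay 1: its centre, half-way up; as relay 0.
- relay_1: Relay 1: middle of its underside, x across its 21 mm depth.
- relay_2_mid (a point): Relay 2: its centre, half-way up; as relay 0.
- relay_2: Relay 2: middle of its underside, x across its 21 mm depth.
- relay_3_mid (a point): Relay 3: its centre, half-way up; as relay 0.
- relay_3: Relay 3: middle of its underside, x across its 21 mm depth.
Things that resemble listed ones, but are neither listed nor needed, are in the scene too. What is shaped like the relay_0 but green is not meant.

How it is judged:
By the outcome, as a careful person would: the job done as asked, in the order asked, and still so for the second after the job is handed in, with the robot touching nothing.
It also fails if it takes over 72 s, if anything falls off the work surface, if the arm or the gripper's body presses on something with over 40 N, if the wrist force passes 120 N, or if a joint passes its speed limit or range.

## Robot

A 6-joint arm with a two-finger parallel gripper is mounted at the origin on a cart in front of the work surface, level with it; the furniture and walls round the work are solid. World frame = base frame: x ahead of the robot, y to its left, z up, the work surface at z = 0. Lengths are in mm, angles in rad, forces in N, time in s.
With the tool pointing down it reaches from about 325 to 750 mm from the base axis. Payload 7.6 kg.
Tool frame: the origin (TCP) lies midway between the tips of the shut fingers; the grasp point (between the pads) lies 19 mm behind it (bot.tcp_to_grasp is the distance from the TCP to the grasp point, in mm); z points along the fingers, y is the line along which they close (so a half turn about z gives the same grasp; the last joint's range is limited). The gripper opens to 85 mm and grips with 20 to 120 N. Pads are 22 mm wide; open, the fingers measure 114 mm over their backs; the gripper's body (76 mm by 85 mm) begins 54 mm behind the grasp point. The pads swing forward as they close: fully open they stand 13 mm farther back than shut.
Start: joints at [1.175, 0.052, 1.401, -0, 1.689, -0.07], TCP at [168.02, 497.411, 203.623] pointing down, gripper open.
Joint ranges: [-2.9, 2.9], [-0.91, 2.17], [0.12, 2.37], [-1.06, 4.2], [0.26, 2.73], [-2.93, 2.93]. Speed limits (rad/s): [2.57, 2.57, 3.01, 3.14, 3.14, 3.14].

## Interface

Orientations are given as a rotation vector (axis times angle).
In Python, from plant import get_state, eyes, ticket, bot gives the robot as it stands. The module is installed in compiled form; this text tells all that it offers.
- The arm moves only by the tool carry_out, never from a script. Its argument "motion" is a list of rows, each a list of 7 numbers: the gripper's target within -1 to 1 (fully open at 1, half-way at 0, shut at -1), then the shift along the tool's x, y, z normalised to -1 to 1, where 1 is 100 mm, then the turn, a rotation vector about the tool's x, y, z normalised to -1 to 1, where 1 is 45 degrees. A call has 1 to 20 rows; each row is the pose to reach, as a shift and turn from the pose commanded when the call began, along the tool's axes at that moment; what a row does not reach only later rows make up. A row lasts 1/10 s, in which the tool goes at most 50 mm and 8.59 degrees, less where a joint would pass 70% of its speed; a pose out of reach is approached as far as the arm can. A call with a number of a shift or a turn outside -1 to 1 is refused whole. A call with a gripper value outside its range is refused whole. The fingers move at their own pace and stop on an object; "grip_force" is the grip in N (left out, the last holds). Time passes only in rows, so rows that repeat a pose let the fingers close. It gives the time, the measured TCP pose, the force, the opening and the grip force at its end, in the units of the state.
- get_state(): the state, without advancing time (a new reading comes with each control period).
- eyes.grab_frame(name): name is "scene" or "top" or "wrist"; returns (picture, depth): 400x640x3 uint8, red, green, blue; 400x640 float32, mm along the optical axis (not along the pixel's ray), 0 where there is no reading.
- eyes.get_calibration(name): a dict with "K" (3x3 intrinsics, pixels), "eye" and "orientation" of the camera in the world. Camera axes: x right, y down, z forward; pixel columns grow to the right and rows downward; lengths in mm; the calibration is good to about 2 mm. A picture is of the moment at which its call begins: read the wrist's pose just before it. get_calibration takes no time and is no camera call; for the wrist camera it gives the pose at the moment of the call.
- ticket.finish_job(): hands the job in; it is judged then, once.
The state is a dict: "time_s": time; "q": joint angles; "dq": joint speeds; "joint_efforts": joint torques, N m; "tcp_pos": TCP position; "tcp_rot": TCP orientation; "wrist_force": force on the tool from outside, world axes, zero at the start; "ft_torque": the same for the moment, N m; "opening": opening from 0.0 (shut) to 1.0 (fully open); "finger_force": force on a finger pad.
Only numpy, scipy, OpenCV 4.12 (cv2) and the standard library are available. Lean on these libraries where they do the work, as an engineer would, in place of code of your own. Each camera call takes 0.05 s, during which the arm holds its last target. There are 200 camera calls.

## Working session

There is one attempt and no reset: what is moved stays moved. The work goes in short steps, Python scripts to look and compute and a tool call to move; the robot and the scene stay as the last step left them, time stands still between calls to the robot, and variables do not carry over. Pictures are saved under pics/ and viewed, at most 10 in all, crops included, and the job is handed in when it is done.

Besides the shell and the picture viewer there is one more tool, called as name(argument=value, ...), one argument or row to a line, values as JSON. carry_out: Moves the arm, as the interface text tells. Its arguments: {"type":"object","properties":{"motion":{"type":"array"},"grip_force":{"type":"number"}},"required":["motion"]}

```bash
mkdir -p pics
cat > h.py <<'E'
import numpy as np, cv2
from scipy.spatial.transform import Rotation as R
from plant import get_state, eyes, ticket, bot
def cam(name):
    c=eyes.get_calibration(name); o=np.array(c["orientation"],float)
    M=o if o.shape==(3,3) else (R.from_rotvec(o).as_matrix() if o.size==3 else R.from_quat(o).as_matrix())
    return np.array(c["K"]),np.array(c["eye"]),M
def grab(name,f=None):
    K,e,M=cam(name); p,d=eyes.grab_frame(name)
    if f: cv2.imwrite(f,p[:,:,::-1])
    v,u=np.mgrid[0:400,0:640]
    P=np.stack([(u-K[0,2])/K[0,0]*d,(v-K[1,2])/K[1,1]*d,d],-1)@M.T+e
    P[d==0]=np.nan
    return p,d,P
E
python3 - <<'E'
from h import *
for n in("top","scene"):
    c=eyes.get_calibration(n);print(n,c)
    p,d,P=grab(n,f"pics/{n}.png"); np.save(f"{n}.npy",P)
print(get_state())
E
```

```text
top {'K': array([[365.37134494,   0.        , 322.80954655],
       [  0.        , 365.37134494, 201.3541605 ],
       [  0.        ,   0.        ,   1.        ]]), 'eye': array([ 336.74046544, -157.28735153,  886.21775567]), 'orientation': array([-2.15030602,  2.10580608, -0.22498934])}
scene {'K': array([[444.58202828,   0.        , 319.93598245],
       [  0.        , 444.58202828, 198.62172269],
       [  0.        ,   0.        ,   1.        ]]), 'eye': array([  44.80274597, -455.53956004,  701.12029992]), 'orientation': array([-2.15953209,  1.23163319, -0.4680764 ])}
{'time_s': 0.1, 'q': array([ 1.17471425e+00,  5.27960410e-02,  1.40161639e+00, -6.04936151e-07,
        1.68861270e+00, -7.03289542e-02]), 'dq': array([ 7.90824850e-04,  2.20372444e-04, -5.00536881e-03,  2.62145798e-04,
        9.78888168e-05,  1.05197353e-03]), 'joint_efforts': array([ 1.27689564e-03, -3.82582641e+01, -3.60984707e+01, -4.56900659e-05,
        4.77128749e-03, -6.15358840e-05]), 'tcp_pos': array([167.8851353 , 497.10700792, 202.84846395]), 'tcp_rot': array([-5.09378778e-01, -3.09968654e+00,  2.18920211e-03]), 'wrist_force': array([-0.79862073, -0.5347753 , -0.04141091]), 'ft_torque': array([-0.02866311, -0.00598401,  0.08100636]), 'finger_force': 0.0, 'opening': 0.9978440606771478}
```

View pics/top.png

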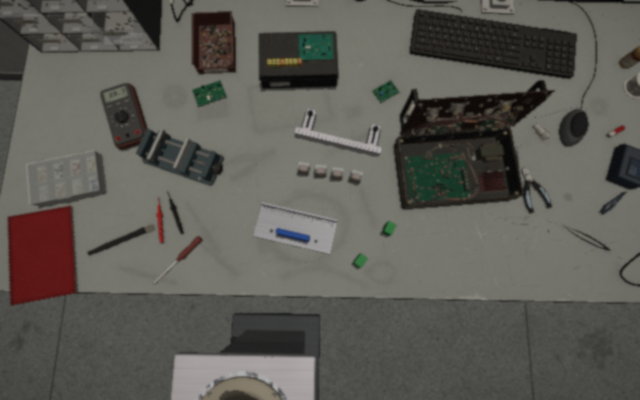

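View pics/scene.png

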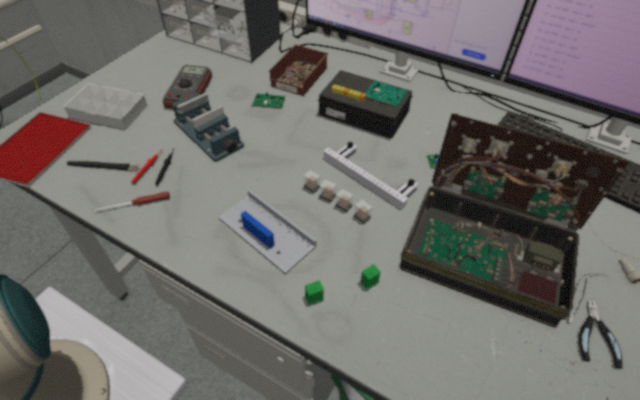

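The top view shows the rule with its blue grip at (293,235), relays at (303,168), (320,170), (337,172) and (356,177), and the bar from (297,130) to (381,150). The green look-alikes at (389,228) and (360,260) are not meant. The only blue-gripped white rule is the one at (293,235).

Run:
```python
from h import *
for n,box in(("top",(225,95,410,280)),("scene",(205,130,430,285))):
    P=np.load(n+".npy"); p=cv2.imread(f"pics/{n}.png").astype(int)
    u0,v0,u1,v1=box; m=np.zeros(P.shape[:2],bool); m[v0:v1,u0:u1]=1
    B,G,Rr=p[...,0],p[...,1],p[...,2]
    bl=m&(B>Rr+50)&(P[...,2]>25)
    q=P[bl]; c=q.mean(0); r=cv2.minAreaRect(q[:,:2].astype(np.float32)); print(n,"grip",c.round(1),r,len(q))
    hi=m&(P[...,2]>8)&~(B>Rr+50)&(np.abs(G-Rr)<30)
    k,l,s,_=cv2.connectedComponentsWithStats(hi.astype(np.uint8),connectivity=4)
    for i in range(1,k):
        if s[i,4]<15: continue
        q=P[l==i]; r=cv2.minAreaRect(q[q[:,2]>np.percentile(q[:,2],95)-8][:,:2].astype(np.float32))
        print(s[i],np.nanmean(q,0).round(1),"zmax",np.percentile(q[:,2],95).round(1),[np.round(x,1) for x in r])
p=cv2.imread("pics/scene.png")[130:300,200:440]; a=cv2.resize(p,None,fx=3.3,fy=3.3,interpolation=cv2.INTER_CUBIC)
cv2.imwrite("pics/crop1.png",a)
```

```text
top grip [ 421.5 -102.7   49.7] ((421.7928771972656, -102.06998443603516), (75.49539947509766, 12.285883903503418), 77.94758605957031) 172
[ 393   95   17  115 1331] [ 609.8 -359.7   55.6] zmax 147.7 [array([ 682.3, -347.7]), array([43.4,  8.8]), np.float64(5.6)]
[ 294  109   87   47 1099] [ 672.7 -207.5   19.9] zmax 28.0 [array([ 687. , -210.2]), array([220. ,  70.7]), np.float64(76.9)]
[297 162  13  13 143] [ 584.2 -121.1   34.6] zmax 42.9 [array([ 586.9, -120.9]), array([27.8, 20.8]), np.float64(81.4)]
[314 165  12  12 133] [ 578.5 -162.7   35.7] zmax 43.1 [array([ 581.1, -162.7]), array([20.6, 24.1]), np.float64(1.4)]
[331 167  13  13 140] [ 573.2 -203.1   35.1] zmax 43.2 [array([ 575.9, -203.8]), array([27.3, 22.3]), np.float64(82.4)]
[349 170  14  14 140] [ 566.6 -248.4   35.2] zmax 42.9 [array([ 569.2, -249.3]), array([27.3, 22.1]), np.float64(76.7)]
[257 202  81  31 425] [ 474.7 -110.8   17. ] zmax 25.7 [array([ 479.9, -113.9]), array([189. ,   6.5]), np.float64(78.1)]
[264 213  10   8  38] [466.4 -39.4   9.1] zmax 10.8 [array([465.6, -40.3]), array([22.7, 13.3]), np.float64(
[... 2654 characters left out ...]
89  18  22 266] [ 571.2 -206.4   29.6] zmax 40.5 [array([ 576.1, -204.6]), array([29.3, 24.2]), np.float64(83.7)]
[354 199  18  23 281] [ 564.6 -251.7   29.7] zmax 40.4 [array([ 569. , -250.2]), array([28.6, 22.2]), np.float64(76.3)]
[239 214  18  24  57] [421.7 -74.2  19.8] zmax 44.1 [array([422.8, -66. ]), array([6.1, 1. ]), np.float64(66.9)]
[272 235   3  12  16] [ 418.  -140.8   24.9] zmax 39.7 [array([ 418.8, -140.9]), array([4.9, 1. ]), np.float64(18.4)]
[258 239  14  10  24] [ 410.8 -125.6   12.3] zmax 15.7 [array([ 411., -123.]), array([32.2,  5.1]), np.float64(84.8)]
[359 271   4  10  16] [ 434.1 -315.6   23.8] zmax 36.4 [array([ 434. , -316.3]), array([4.1, 2.2]), np.float64(31.4)]
```

View pics/crop1.png

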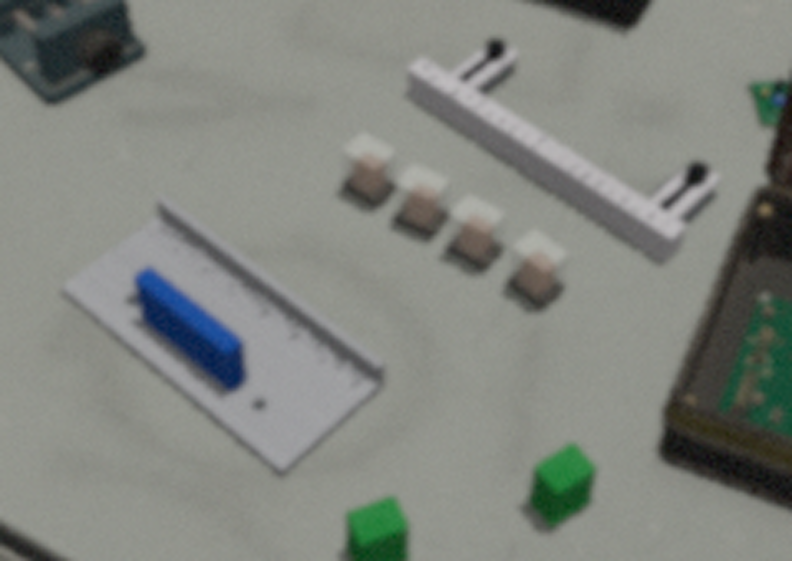

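The crop confirms it: the rule has its blue rib at crop (190,330), four pale-covered relays run from (368,170) to (537,270), and the green blocks are excluded. Next I fit the bar face and work out the moves.

Run:
```python
from h import *
a=np.deg2rad(-12.8)
for it in range(3):
  X=np.array([np.cos(a),np.sin(a)]);Y=np.array([-X[1],X[0]]);da=[]
  for n in("top","scene"):
    P=np.load(n+".npy").reshape(-1,3); xy=P[:,:2]
    u=xy@X; v=xy@Y
    m=(P[:,2]>21)&(P[:,2]<32)&(u>670)&(u<780)&(v>-170)&(v<75)   # bar top
    ub,vb=u[m],v[m]
    e=[];
    bins=np.arange(vb.min()+8,vb.max()-8,8)
    for b in bins:
        t=ub[(vb>b)&(vb<b+8)]; e.append(np.percentile(t,5) if len(t)>2 else np.nan)
    e=np.array(e); k=~np.isnan(e); s,c=np.polyfit(bins[k]+4,e[k],1); r=e[k]-(s*(bins[k]+4)+c)
    fm=(P[:,2]>6)&(P[:,2]<20)&(v>vb.min()+5)&(v<vb.max()-5)&(np.abs(u-c)<10)
    fs=np.polyfit(v[fm],u[fm],1) if fm.sum()>30 else None
    print(it,n,"yaw",np.rad2deg(a),"top edge",s,c,r.std().round(2),"face",fs,fm.sum(),"v range",vb.min().round(1),vb.max().round(1))
    da.append(s)
  a-=np.mean(da)
for nm,p in dict(r0=(585,-121),r1=(581,-162),r2=(575.9,-204),r3=(569,-249.7),grip=(421.3,-102.6),edge=(480,-114.1)).items():
    print(nm,(np.array(p)@X).round(1),(np.array(p)@Y).round(1))
s=get_state(); M=R.from_rotvec(s["tcp_rot"]).as_matrix(); print(M.round(3))
```

```text
0 top yaw -12.8 top edge -0.0015051767750335317 682.5554168183712 0.35 face [-1.02733052e-03  6.82792235e+02] 163 v range -162.7 57.3
0 scene yaw -12.8 top edge -0.0014088371775608302 682.1649156634102 0.57 face [-7.91322158e-04  6.82741474e+02] 370 v range -163.0 56.5
1 top yaw -12.716519649537053 top edge -7.444373146667506e-05 682.5514415772845 0.35 face [4.29555489e-04 6.82791931e+02] 163 v range -163.7 56.3
1 scene yaw -12.716519649537053 top edge 4.1179576087142305e-05 682.1640914191347 0.57 face [6.65279379e-04 6.82741388e+02] 370 v range -164.0 55.5
2 top yaw -12.715566701680897 top edge -5.7755096105355626e-05 682.5514375254977 0.35 face [4.46186184e-04 6.82791936e+02] 163 v range -163.7 56.3
2 scene yaw -12.715566701680897 top edge 5.773186408983027e-05 682.1640904959494 0.57 face [6.81906833e-04 6.82741395e+02] 370 v range -164.0 55.5
r0 597.3 10.7
r1 602.4 -30.1
r2 606.7 -72.2
r3 610.0 -118.3
grip 433.6 -7.4
edge 493.3 -5.6
[[-0.947  0.32  -0.001]
 [ 0.32   0.947 -0.001]
 [ 0.    -0.001 -1.   ]]
```

Bar face: u ≈ 682.6 along yaw −12.7°. Row centre: v ≈ −54. Rule: yaw −12°. I'm heading for the grip now.

carry_out(
  motion=[
    [0,-1,-0.75,0,0,0,0.926],
    [0,-1,-0.75,0,0,0,0.926],
    [0,-1,-0.75,0,0,0,0.926],
    [0,-1,-0.75,0,0,0,0.926],
    [0,-1,-0.75,0,0,0,0.926],
    [0,-1,-0.75,0,0,0,0.926],
  ],
  grip_force=60,
)

```text
time_s: 0.7
tcp_pos: [238.8, 394.0, 203.3]
tcp_rot: [-1.581, -2.715, 0.001]
wrist_force: [0.4, -0.6, -0.3]
opening: 0.497
finger_force: 0.0
```

carry_out(
  motion=[
    [0,-1,0.3,0,0,0,0.926],
    [0,-1,0.3,0,0,0,0.926],
    [0,-1,0.3,0,0,0,0.926],
    [0,-1,0.3,0,0,0,0.926],
    [0,-1,0.3,0,0,0,0.926],
    [0,-1,0.3,0,0,0,0.926],
  ],
)

```text
time_s: 1.3
tcp_pos: [314.2, 322.3, 203.3]
tcp_rot: [-2.439, -1.98, 0.001]
wrist_force: [-0.2, -0.4, -0.4]
opening: 0.5
finger_force: 0.0
```

carry_out(
  motion=[
    [0,-1,0.5,0,0,0,0],
    [0,-1,0.5,0,0,0,0],
    [0,-1,0.5,0,0,0,0],
  ],
)

```text
time_s: 1.6
tcp_pos: [342.9, 211.3, 203.5]
tcp_rot: [2.437, 1.981, -0.0]
wrist_force: [0.7, 0.8, 0.6]
opening: 0.498
finger_force: 0.0
```

carry_out(
  motion=[
    [0,-1,0.5,0,0,0,0],
    [0,-1,0.5,0,0,0,0],
    [0,-1,0.5,0,0,0,0],
  ],
)

```text
time_s: 1.9
tcp_pos: [371.1, 102.9, 203.6]
tcp_rot: [2.439, 1.978, -0.0]
wrist_force: [0.1, 0.5, 0.4]
opening: 0.502
finger_force: 0.0
```

carry_out(
  motion=[
    [0,-1,0.5,0,0,0,0],
    [0,-1,0.5,0,0,0,0],
    [0,-1,0.5,0,0,0,0],
  ],
)

```text
time_s: 2.2
tcp_pos: [399.1, -5.5, 203.4]
tcp_rot: [2.44, 1.978, -0.001]
wrist_force: [0.5, 0.6, 0.6]
opening: 0.502
finger_force: 0.0
```

carry_out(
  motion=[
    [0,-0.9,0.42,0.6,0,0,0],
    [0,-0.9,0.42,0.6,0,0,0],
    [0,-0.9,0.42,0.6,0,0,0],
    [0,-0.9,0.42,0.6,0,0,0],
  ],
)

```text
time_s: 2.6
tcp_pos: [420.5, -99.4, 142.0]
tcp_rot: [-2.438, -1.976, 0.003]
wrist_force: [0.6, 0.7, -0.4]
opening: 0.503
finger_force: 0.0
```

```bash
cat >> h.py <<'E'
def togo(x,y,z,yaw):
    "shift (norm) in tool axes and z turn for TCP target; yaw(deg) of tool y axis in world"
    s=get_state(); M=R.from_rotvec(s["tcp_rot"]).as_matrix()
    d=M.T@(np.array([x,y,z])-s["tcp_pos"])/100; c=np.rad2deg(np.arctan2(M[1,1],M[0,1]))
    ty=np.deg2rad(yaw); Y=np.array([np.cos(ty),np.sin(ty),0]); Z=np.array([0,0,-1.]); T=np.stack([np.cross(Y,Z),Y,Z],1)
    print("shift",d.round(3),"turn",(R.from_matrix(M.T@T).as_rotvec(degrees=True)/45).round(4),"yaw",c.round(2),"pos",s["tcp_pos"].round(1),"F",s["wrist_force"].round(2),"T",s["ft_torque"].round(3),"t",s["time_s"])
E
python3 - <<'E'
from h import *
p,d,P=grab("wrist","pics/w1.png"); p=p.astype(int)
bl=(p[...,2]>p[...,0]+50)&(P[...,2]>42); q=P[bl]
print(bl.sum(),q.mean(0).round(1),cv2.minAreaRect(q[:,:2].astype(np.float32)))
togo(421.5,-102.6,18,-12.0)
E
```

```text
1519 [423.9 -99.6  50.2] ((423.4164123535156, -101.638427734375), (78.98763275146484, 13.096312522888184), 77.9833755493164)
shift [-0.04   0.016  1.253] turn [-0.0018 -0.0011  0.0019] yaw -11.91 pos [420.9 -98.5 143.3] F [-0.43 -0.52 -0.07] T [-0.016 -0.02   0.007] t 2.65
```

View pics/w1.png

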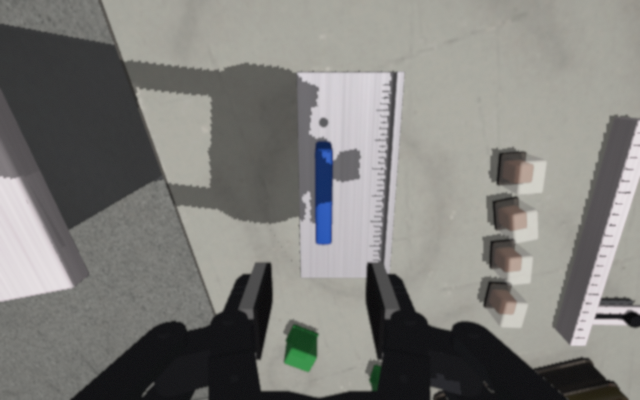

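The wrist view shows the blue rib at (324,192), lined up between the fingers, with the relays and bar to the right. I descend and grasp.

carry_out(
  motion=[
    [0,-0.04,0.02,0.4,0,0,0],
    [0,-0.04,0.02,0.7,0,0,0],
    [0,-0.04,0.02,0.9,0,0,0],
    [0,-0.04,0.02,0.9,0,0,0],
  ],
)

```text
time_s: 3.05
tcp_pos: [421.0, -101.4, 52.1]
tcp_rot: [-2.435, -1.979, 0.002]
wrist_force: [-1.0, 0.2, -0.2]
opening: 0.503
finger_force: 0.0
```

Run:
```python
from h import *
togo(422.3,-102,18,-12.0)
```

```text
shift [-0.004  0.015  0.341] turn [-0.0047 -0.0012  0.0043] yaw -11.8 pos [ 421.  -101.4   52.1] F [-0.98  0.23 -0.17] T [ 0.003 -0.028  0.029] t 3.05
```

carry_out(
  motion=[
    [0,0,0.01,0.2,0,0,0],
    [0,0,0.01,0.3,0,0,0],
    [0,0,0.01,0.34,0,0,0],
    [0,0,0.01,0.34,0,0,0],
  ],
)

```text
time_s: 3.45
tcp_pos: [423.4, -103.3, 20.2]
tcp_rot: [2.441, 1.978, 0.001]
wrist_force: [-0.2, -0.2, 0.4]
opening: 0.501
finger_force: 0.0
```

carry_out(
  motion=[
    [-1,0,0,0,0,0,0],
    [-1,0,0,0,0,0,0],
    [-1,0,0,0,0,0,0],
    [-1,0,0,0,0,0,0],
    [-1,0,0,0,0,0,0],
    [-1,0,0,0,0,0,0],
    [-1,0,0,0,0,0,0],
    [-1,0,0,0,0,0,0],
  ],
  grip_force=90,
)

```text
time_s: 4.25
tcp_pos: [423.7, -103.8, 20.8]
tcp_rot: [2.441, 1.976, 0.002]
wrist_force: [-1.9, 1.3, 4.6]
opening: 0.094
finger_force: 88.4
```

carry_out(
  motion=[
    [-1,0,0,-0.1,0,0,0],
    [-1,0,0,-0.2,0,0,0],
    [-1,0,0,-0.2,0,0,0],
    [-1,0,0,-0.2,0,0,0],
    [-1,0,0,-0.2,0,0,0],
  ],
)

```text
time_s: 4.75
tcp_pos: [422.8, -103.5, 39.2]
tcp_rot: [-2.441, -1.976, 0.0]
wrist_force: [0.7, 0.7, -2.9]
opening: 0.092
finger_force: 88.2
```

```bash
cat >> h.py <<'E'
def rule():
    p,d,P=grab("top"); p=p.astype(int); v,u=np.mgrid[0:400,0:640]
    return p,P
E
python3 - <<'E'
from h import *
q=[]
for i in range(4):
    s=get_state(); q.append(np.r_[s["tcp_pos"],s["wrist_force"],s["ft_torque"],s["tcp_rot"]])
    p,d,P=grab("scene",f"pics/s2.png" if i==0 else None)
q=np.array(q); print(q.round(2))
u=np.array([np.cos(np.deg2rad(-12.73)),np.sin(np.deg2rad(-12.73))]); Y=np.array([-u[1],u[0]])
U=P[...,:2]@u; V=P[...,:2]@Y
m=(U>480)&(U<510)&(P[...,2]>15)&(P[...,2]<60)&(V>-110)&(V<95)
A=P[m]; print(m.sum(),"flange V",V[m].min(),V[m].max(),np.percentile(U[m],[5,50,95]),"z",np.percentile(A[:,2],[5,50,95]))
t=m&(P[...,2]>np.percentile(A[:,2],50)); print("yaw rel bar",np.rad2deg(np.polyfit(V[t],U[t],1)[0]),"roll",np.rad2deg(np.polyfit(V[t],P[t][:,2],1)[0]))
togo(422.3,-102,38,-12.73)
E
```

```text
[[ 4.2277e+02 -1.0354e+02  3.9210e+01  6.9000e-01  7.5000e-01 -2.8800e+00
   1.0000e-02  6.0000e-02 -5.0000e-02 -2.4400e+00 -1.9800e+00  0.0000e+00]
 [ 4.2273e+02 -1.0353e+02  3.9120e+01  7.6000e-01 -1.8000e-01 -3.6900e+00
  -7.0000e-02  7.0000e-02 -1.0000e-02 -2.4400e+00 -1.9800e+00  0.0000e+00]
 [ 4.2274e+02 -1.0353e+02  3.9120e+01 -7.0000e-02 -6.6000e-01 -3.7600e+00
  -2.0000e-02  4.0000e-02  1.0000e-02 -2.4400e+00 -1.9800e+00  0.0000e+00]
 [ 4.2281e+02 -1.0354e+02  3.9160e+01  2.8000e-01 -3.0000e-01 -4.0500e+00
  -2.0000e-02  1.0000e-01 -1.0000e-02 -2.4400e+00 -1.9800e+00  0.0000e+00]]
700 flange V -101.40571861169006 34.50689164556315 [481.40940932 489.76903601 494.91302489] z [22.30870781 27.50084679 40.50539075]
yaw rel bar -0.6600520410771981 roll 0.0030454147105702847
shift [ 0.014 -0.009  0.013] turn [-0.0008 -0.0002  0.0161] yaw -12.01 pos [ 422.9 -103.6   39.3] F [ 0.18  0.63 -2.81] T [0.003 0.044 0.032] t 4.95
```

carry_out(
  motion=[
    [-1,-0.24,0.2,0,0,0,0.016],
    [-1,-0.35,0.4,0,0,0,0.016],
    [-1,-0.47,0.6,0,0,0,0.016],
    [-1,-0.47,0.77,0.05,0,0,0.016],
    [-1,-0.47,0.77,0.15,0,0,0.016],
    [-1,-0.47,0.77,0.15,0,0,0.016],
    [-1,-0.47,0.77,0.15,0,0,0.016],
    [-1,-0.47,0.77,0.15,0,0,0.016],
  ],
)

```text
time_s: 5.75
tcp_pos: [488.2, -165.3, 24.8]
tcp_rot: [-2.454, -1.962, -0.0]
wrist_force: [0.7, 0.3, -3.3]
opening: 0.087
finger_force: 88.5
```

Run:
```python
from h import *
togo(488.5,-165.7,24,-12.73)
u=np.array([np.cos(np.deg2rad(-12.73)),np.sin(np.deg2rad(-12.73))]); Y=np.array([-u[1],u[0]])
for n in ("scene","top"):
    p,d,P=grab(n,f"pics/{n}3.png")
    U=P[...,:2]@u; V=P[...,:2]@Y
    m=(U>560)&(U<582)&(P[...,2]>12)&(P[...,2]<35)&(V>-165)&(V<60)
    z=P[m][:,2]; print(n,m.sum(),"V",V[m].min(),V[m].max(),"z top",np.percentile(z,[50,95]))
    b=np.arange(-145,35,10); e=[np.percentile(U[m&(V>k)&(V<k+10)],90) if (m&(V>k)&(V<k+10)).sum()>2 else np.nan for k in b]; print(np.round(e,1)); e=np.array(e);k=~np.isnan(e);print(np.rad2deg(np.polyfit(b[k],e[k],1)[0]))
```

```text
shift [-0.003  0.003  0.008] turn [-0.0001 -0.0001  0.0004] yaw -12.71 pos [ 488.2 -165.3   24.8] F [ 0.65  0.3  -3.27] T [-0.014  0.097  0.032] t 5.75
scene 346 V -147.15507854500848 -24.236921647643577 z top [22.47556325 26.76713007]
[571.1 571.6 571.2 571.4 571.1 571.3 570.5 570.4 571.8 570.3 570.3 571.6
   nan   nan   nan   nan   nan   nan]
-0.2669353454263586
top 2 V -146.2560185525333 -144.60377832947358 z top [18.03743594 23.36736564]
[nan nan nan nan nan nan nan nan nan nan nan nan nan nan nan nan nan nan]Traceback (most recent call last):
  File "<stdin>", line 9, in <module>
    raise TypeError("expected non-empty vector for x")
TypeError: expected non-empty vector for x
```

carry_out(
  motion=[
    [-1,0,0.04,0,0,0,0],
    [-1,0,0.08,0,0,0,0],
    [-1,0,0.11,0,0,0,0],
    [-1,0,0.14,0,0,0,0],
    [-1,0,0.17,0,0,0,0],
    [-1,0,0.2,0,0,0,0],
    [-1,0,0.23,0,0,0,0],
    [-1,0,0.26,0,0,0,0],
    [-1,0,0.29,0,0,0,0],
    [-1,0,0.32,0,0,0,0],
    [-1,0,0.35,0,0,0,0],
    [-1,0,0.38,0,0,0,0],
    [-1,0,0.41,0,0,0,0],
    [-1,0,0.44,0,0,0,0],
    [-1,0,0.47,0,0,0,0],
    [-1,0,0.5,0,0,0,0],
    [-1,0,0.53,0,0,0,0],
    [-1,0,0.56,0,0,0,0],
    [-1,0,0.58,0,0,0,0],
    [-1,0,0.6,0,0,0,0],
  ],
)

```text
time_s: 7.85
tcp_pos: [547.3, -178.9, 24.5]
tcp_rot: [-2.454, -1.961, -0.0]
wrist_force: [-0.8, 0.8, -2.5]
opening: 0.093
finger_force: 88.7
```

```bash
cat >> h.py <<'E'
X=np.array([np.cos(np.deg2rad(-12.73)),np.sin(np.deg2rad(-12.73))]); Y=np.array([-X[1],X[0]])
def st(n=4):
    q=[]
    for i in range(n):
        s=get_state(); F=s["wrist_force"]; T=s["ft_torque"]; p=s["tcp_pos"]
        q.append([p[:2]@X,p[:2]@Y,p[2],F[:2]@X,F[:2]@Y,F[2],T[:2]@X,T[:2]@Y,T[2]])
        if i<n-1: eyes.grab_frame("scene")
    print("u v z | F u v z | T u v z",np.mean(q,0).round(2),"sd",np.std(q,0).round(2)[3:6],s["time_s"])
E
python3 - <<'E'
from h import *
st()
p,d,P=grab("scene","pics/s4.png"); p=p[110:240,280:440]; cv2.imwrite("pics/s4c.png",cv2.resize(p,None,fx=4.5,fy=4.5,interpolation=cv2.INTER_CUBIC)[:,:,::-1])
E
```

```text
u v z | F u v z | T u v z [ 5.7335e+02 -5.3870e+01  2.4560e+01 -3.3000e-01  1.1000e-01 -3.2700e+00
 -0.0000e+00  3.0000e-01  1.0000e-02] sd [0.45 0.38 0.52] 8.0
```

View pics/s4c.png

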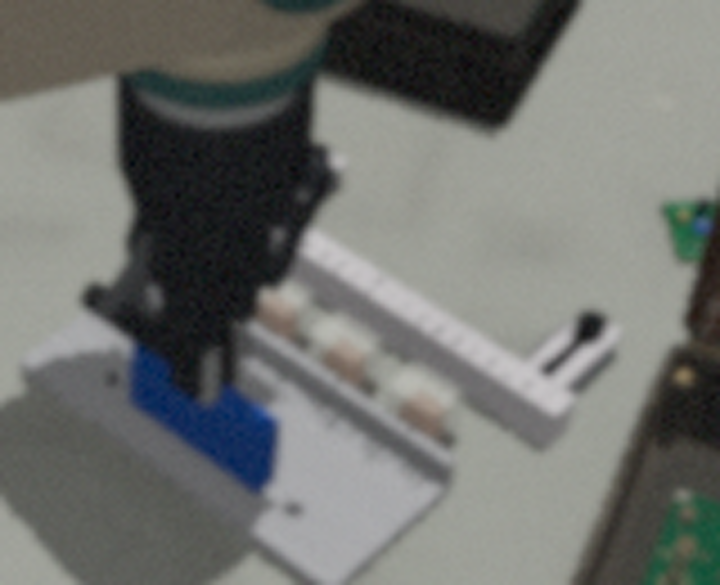

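The crop shows relays 1–3 upright against the flange at (285,310), (340,345) and (415,395), parallel to the bar. About 25 mm remains.

carry_out(
  motion=[
    [-1,0,0.02,0,0,0,0],
    [-1,0,0.04,0,0,0,0],
    [-1,0,0.06,0,0,0,0],
    [-1,0,0.08,0,0,0,0],
    [-1,0,0.1,0,0,0,0],
    [-1,0,0.12,0,0,0,0],
    [-1,0,0.14,0,0,0,0],
    [-1,0,0.16,0,0,0,0],
    [-1,0,0.18,0,0,0,0],
    [-1,0,0.19,0,0,0,0],
    [-1,0,0.2,0,0,0,0],
    [-1,0,0.21,0,0,0,0],
    [-1,0,0.215,0,0,0,0],
    [-1,0,0.22,0,0,0,0],
  ],
)

```text
time_s: 9.45
tcp_pos: [568.6, -183.7, 24.6]
tcp_rot: [-2.454, -1.961, -0.0]
wrist_force: [-1.1, 0.4, -3.2]
opening: 0.095
finger_force: 88.7
```

Run:
```python
from h import *
st()
```

```text
u v z | F u v z | T u v z [ 5.9517e+02 -5.3870e+01  2.4580e+01 -8.4000e-01  1.7000e-01 -2.9200e+00
 -2.0000e-02  3.6000e-01 -1.0000e-02] sd [0.33 0.6  0.43] 9.6
```

carry_out(
  motion=[
    [-1,0,0.003,0,0,0,0],
    [-1,0,0.006,0,0,0,0],
    [-1,0,0.009,0,0,0,0],
    [-1,0,0.012,0,0,0,0],
    [-1,0,0.015,0,0,0,0],
    [-1,0,0.018,0,0,0,0],
    [-1,0,0.02,0,0,0,0],
  ],
)

```text
time_s: 10.3
tcp_pos: [570.6, -184.1, 24.6]
tcp_rot: [-2.454, -1.961, -0.0]
wrist_force: [-2.0, 0.6, -2.5]
opening: 0.095
finger_force: 88.7
```

carry_out(
  motion=[
    [-1,0,0.003,0,0,0,0],
    [-1,0,0.006,0,0,0,0],
    [-1,0,0.008,0,0,0,0],
  ],
)

```text
time_s: 10.6
tcp_pos: [571.4, -184.3, 24.6]
tcp_rot: [2.454, 1.962, 0.0]
wrist_force: [-1.6, 0.2, -3.0]
opening: 0.091
finger_force: 88.7
```

Run:
```python
from h import *
st()
```

```text
u v z | F u v z | T u v z [ 5.9796e+02 -5.3880e+01  2.4590e+01 -1.8100e+00 -7.0000e-02 -3.1300e+00
  1.0000e-02  3.8000e-01  1.0000e-02] sd [0.35 0.78 0.38] 10.75
```

carry_out(
  motion=[
    [-1,0,0.002,0,0,0,0],
    [-1,0,0.004,0,0,0,0],
    [-1,0,0.005,0,0,0,0],
  ],
)

```text
time_s: 11.05
tcp_pos: [571.8, -184.4, 24.6]
tcp_rot: [-2.454, -1.962, -0.0]
wrist_force: [-1.4, -0.5, -2.7]
opening: 0.094
finger_force: 88.7
```

carry_out(
  motion=[
    [-1,0,0.002,0,0,0,0],
    [-1,0,0.004,0,0,0,0],
    [-1,0,0.005,0,0,0,0],
  ],
)

```text
time_s: 11.35
tcp_pos: [572.3, -184.5, 24.6]
tcp_rot: [-2.454, -1.962, -0.0]
wrist_force: [-1.1, 0.2, -3.0]
opening: 0.089
finger_force: 88.7
```

Run:
```python
from h import *
st()
```

```text
u v z | F u v z | T u v z [ 5.9894e+02 -5.3870e+01  2.4580e+01 -1.6400e+00  1.0000e-02 -2.7700e+00
  1.0000e-02  3.8000e-01  0.0000e+00] sd [0.62 0.29 0.48] 11.5
```

Not yet at the bar (edge ≈ 661). I continue in small steps.

carry_out(
  motion=[
    [-1,0,0.002,0,0,0,0],
    [-1,0,0.004,0,0,0,0],
    [-1,0,0.005,0,0,0,0],
  ],
)

```text
time_s: 11.8
tcp_pos: [572.8, -184.6, 24.6]
tcp_rot: [-2.454, -1.962, -0.0]
wrist_force: [-1.9, 0.0, -2.2]
opening: 0.092
finger_force: 88.7
```

carry_out(
  motion=[
    [-1,0,0.002,0,0,0,0],
    [-1,0,0.004,0,0,0,0],
    [-1,0,0.005,0,0,0,0],
  ],
)

```text
time_s: 12.1
tcp_pos: [573.3, -184.7, 24.6]
tcp_rot: [-2.454, -1.962, -0.0]
wrist_force: [-2.3, -0.5, -2.4]
opening: 0.092
finger_force: 88.7
```

Run:
```python
from h import *
st()
```

```text
u v z | F u v z | T u v z [ 5.9993e+02 -5.3870e+01  2.4570e+01 -1.3600e+00  3.0000e-02 -2.6600e+00
  0.0000e+00  4.0000e-01  1.0000e-02] sd [0.82 0.78 0.23] 12.25
```

carry_out(
  motion=[
    [-1,0,0.002,0,0,0,0],
    [-1,0,0.004,0,0,0,0],
    [-1,0,0.005,0,0,0,0],
  ],
)

```text
time_s: 12.55
tcp_pos: [573.8, -184.9, 24.6]
tcp_rot: [-2.454, -1.962, -0.0]
wrist_force: [-1.4, 0.4, -2.1]
opening: 0.095
finger_force: 88.7
```

carry_out(
  motion=[
    [-1,0,0.002,0,0,0,0],
    [-1,0,0.004,0,0,0,0],
    [-1,0,0.005,0,0,0,0],
  ],
)

```text
time_s: 12.85
tcp_pos: [574.3, -185.0, 24.6]
tcp_rot: [-2.454, -1.962, -0.0]
wrist_force: [-1.7, 0.5, -2.8]
opening: 0.093
finger_force: 88.7
```

Run:
```python
from h import *
st()
```

```text
u v z | F u v z | T u v z [ 6.0094e+02 -5.3870e+01  2.4590e+01 -1.4400e+00 -2.0000e-02 -2.6400e+00
 -0.0000e+00  3.8000e-01  3.0000e-02] sd [0.43 0.2  0.38] 13.0
```

carry_out(
  motion=[
    [-1,0,0.002,0,0,0,0],
    [-1,0,0.004,0,0,0,0],
    [-1,0,0.005,0,0,0,0],
  ],
)

```text
time_s: 13.3
tcp_pos: [574.7, -185.0, 24.6]
tcp_rot: [-2.454, -1.961, -0.0]
wrist_force: [-3.4, 0.8, -2.9]
opening: 0.095
finger_force: 88.8
```

carry_out(
  motion=[
    [-1,0,0.002,0,0,0,0],
    [-1,0,0.004,0,0,0,0],
    [-1,0,0.005,0,0,0,0],
  ],
)

```text
time_s: 13.6
tcp_pos: [574.8, -185.0, 24.4]
tcp_rot: [-2.453, -1.961, 0.001]
wrist_force: [-4.6, 0.6, -1.4]
opening: 0.095
finger_force: 89.3
```

Run:
```python
from h import *
st()
```

```text
u v z | F u v z | T u v z [ 6.0141e+02 -5.3790e+01  2.4430e+01 -5.1200e+00  7.3000e-01 -9.3000e-01
  1.5000e-01  1.0400e+00  0.0000e+00] sd [0.31 0.81 0.5 ] 13.75
```

Contact with the bar: push about 5 N, yaw moment zero. The rule drags down by about 2 N, so I ease it up slightly.

carry_out(
  motion=[
    [-1,0,0,-0.002,0,0,0],
    [-1,0,0,-0.004,0,0,0],
    [-1,0,0,-0.004,0,0,0],
  ],
)

```text
time_s: 14.05
tcp_pos: [574.9, -185.0, 24.9]
tcp_rot: [-2.453, -1.961, 0.001]
wrist_force: [-5.5, 2.0, -1.6]
opening: 0.098
finger_force: 89.0
```

Run:
```python
from h import *
st()
```

```text
u v z | F u v z | T u v z [ 6.0157e+02 -5.3790e+01  2.4850e+01 -5.3000e+00  6.9000e-01 -1.7300e+00
  1.6000e-01  1.0200e+00  1.0000e-02] sd [0.42 0.33 0.27] 14.2
```

carry_out(
  motion=[
    [-1,0,0,-0.003,0,0,0],
    [-1,0,0,-0.006,0,0,0],
    [-1,0,0.002,-0.008,0,0,0],
    [-1,0,0.003,-0.008,0,0,0],
  ],
)

```text
time_s: 14.6
tcp_pos: [575.2, -185.1, 25.7]
tcp_rot: [-2.453, -1.961, 0.001]
wrist_force: [-5.6, 2.8, -2.0]
opening: 0.094
finger_force: 88.7
```

Run:
```python
from h import *
st(5)
```

```text
u v z | F u v z | T u v z [ 6.0187e+02 -5.3800e+01  2.5630e+01 -5.5400e+00  8.5000e-01 -2.1700e+00
  2.0000e-01  1.1200e+00  2.0000e-02] sd [0.36 0.42 0.38] 14.8
```

carry_out(
  motion=[
    [-1,0,0.002,-0.002,0,0,0],
    [-1,0,0.004,-0.004,0,0,0],
    [-1,0,0.005,-0.005,0,0,0],
    [-1,0,0.005,-0.005,0,0,0],
  ],
)

```text
time_s: 15.2
tcp_pos: [575.4, -185.1, 26.0]
tcp_rot: [-2.453, -1.961, 0.002]
wrist_force: [-6.5, 2.1, -1.5]
opening: 0.092
finger_force: 88.7
```

Run:
```python
from h import *
st(5); togo(0,0,0,-12.73)
```

```text
u v z | F u v z | T u v z [ 6.0202e+02 -5.3800e+01  2.5990e+01 -7.0200e+00  6.4000e-01 -1.8800e+00
  1.4000e-01  1.3500e+00  2.0000e-02] sd [0.23 0.35 0.38] 15.4
shift [ 0.538 -6.02   0.271] turn [-0.0024 -0.0003  0.    ] yaw -12.73 pos [ 575.4 -185.2   26. ] F [-6.64  2.2  -1.4 ] T [0.414 1.355 0.063] t 15.4
```

carry_out(
  motion=[
    [-1,0,0.002,-0.005,0,0,0],
    [-1,0,0.004,-0.01,0,0,0],
    [-1,0,0.006,-0.013,0,0,0],
    [-1,0,0.006,-0.013,0,0,0],
  ],
)

```text
time_s: 15.8
tcp_pos: [575.8, -185.2, 27.1]
tcp_rot: [-2.452, -1.96, 0.002]
wrist_force: [-7.2, 1.9, -3.3]
opening: 0.092
finger_force: 88.6
```

Run:
```python
from h import *
st(5)
```

```text
u v z | F u v z | T u v z [ 6.0243e+02 -5.3780e+01  2.7080e+01 -7.0500e+00  8.5000e-01 -2.6000e+00
  1.5000e-01  1.4200e+00  1.0000e-02] sd [0.45 0.65 0.41] 16.0
```

carry_out(
  motion=[
    [-1,0,0.002,-0.002,0,0,0],
    [-1,0,0.004,-0.004,0,0,0],
    [-1,0,0.006,-0.006,0,0,0],
    [-1,0,0.006,-0.006,0,0,0],
  ],
)

```text
time_s: 16.4
tcp_pos: [576.0, -185.2, 27.5]
tcp_rot: [-2.452, -1.96, 0.003]
wrist_force: [-7.5, 2.8, -1.7]
opening: 0.094
finger_force: 88.7
```

Run:
```python
from h import *
st(5)
p,d,P=grab("scene"); p=p[100:240,280:440]; cv2.imwrite("pics/s5c.png",cv2.resize(p,None,fx=4.2,fy=4.2,interpolation=cv2.INTER_CUBIC)[:,:,::-1])
```

```text
u v z | F u v z | T u v z [ 6.0263e+02 -5.3790e+01  2.7530e+01 -8.8500e+00  1.1200e+00 -1.5500e+00
  1.6000e-01  1.7000e+00  1.0000e-02] sd [0.45 0.48 0.54] 16.6
```

View pics/s5c.png

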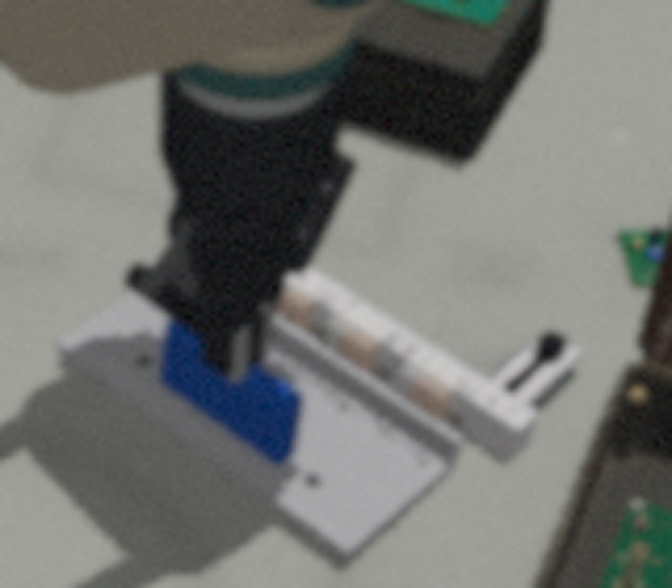

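The row is flush on the bar with all covers upright. I pitch the nose up slightly to cancel the downward drag, and push a little more.

carry_out(
  motion=[
    [-1,0,0,0,-0.004,0,0],
    [-1,0,0,0,-0.008,0,0],
    [-1,0,0,-0.003,-0.012,0,0],
    [-1,0,0,-0.005,-0.012,0,0],
  ],
)

```text
time_s: 17.05
tcp_pos: [576.2, -185.3, 27.9]
tcp_rot: [2.45, 1.958, 0.007]
wrist_force: [-5.6, 1.7, -3.6]
opening: 0.091
finger_force: 88.8
```

Run:
```python
from h import *
st(5)
```

```text
u v z | F u v z | T u v z [ 6.0294e+02 -5.3780e+01  2.7940e+01 -6.4800e+00  6.5000e-01 -4.2500e+00
  1.4000e-01  1.3600e+00 -1.0000e-02] sd [0.62 0.24 0.36] 17.25
```

carry_out(
  motion=[
    [-1,0,-0.015,0,0,0,0],
    [-1,0,-0.03,0,0,0,0],
    [-1,0,-0.05,0,0,0,0],
    [-1,0,-0.05,0.02,0,0,0],
    [-1,0,-0.05,0.04,0,0,0],
    [-1,0,-0.05,0.04,0,0,0],
  ],
)

```text
time_s: 17.85
tcp_pos: [572.3, -184.5, 24.3]
tcp_rot: [2.448, 1.957, 0.009]
wrist_force: [-0.6, -0.3, -4.0]
opening: 0.089
finger_force: 91.3
```

Run:
```python
from h import *
st(8); togo(0,0,0,-12.73)
p,d,P=grab("scene"); U=P[...,:2]@X; V=P[...,:2]@Y; Z=P[...,2]
m=(U>640)&(U<680)&(Z>34)&(Z<48)&(V>-140)&(V<35)
k,l,s,_=cv2.connectedComponentsWithStats(m.astype(np.uint8))
for i in range(1,k):
    if s[i,4]>10: j=l==i; print(s[i,4],U[j].min().round(1),U[j].max().round(1),V[j].mean().round(1),Z[j].max().round(1))
m=(U>580)&(U<652)&(Z>0)&(Z<16)&(V>-150)&(V<-100)&(P[...,0]>0)
if m.sum()>20: print("blade z slope (nose up +, deg)",np.rad2deg(np.polyfit(U[m],Z[m],1)[0]),Z[m].mean(),U[m].mean())
```

```text
u v z | F u v z | T u v z [ 5.9903e+02 -5.3890e+01  2.4610e+01  8.0000e-02 -1.2000e-01 -3.4600e+00
 -2.0000e-02  9.0000e-02 -0.0000e+00] sd [0.38 0.44 0.48] 18.2
shift [ 0.539 -5.992  0.189] turn [ 0.0123 -0.0001 -0.    ] yaw -12.73 pos [ 572.4 -184.6   24.7] F [ 0.39 -0.62 -3.85] T [ 0.012  0.088 -0.022] t 18.2
68 659.9 679.7 -38.5 42.0
114 659.6 680.0 -74.1 42.0
122 659.5 679.7 -119.7 41.9
blade z slope (nose up +, deg) -0.804423447704512 9.85819596697572 615.5150824554888
```

carry_out(
  motion=[
    [-1,0,0,0,-0.01,0,0],
    [-1,0,0,0,-0.02,0,0],
    [-1,0,0,0,-0.03,0,0],
    [-1,0,0.004,0,-0.03,0,0],
    [-1,0,0.008,0,-0.03,0,0],
    [-1,0,0.012,0,-0.03,0,0],
    [-1,0,0.016,0,-0.03,0,0],
    [-1,0,0.02,0,-0.03,0,0],
    [-1,0,0.022,0,-0.03,0,0],
    [-1,0,0.024,0,-0.03,0,0],
    [-1,0,0.024,0,-0.03,0,0],
  ],
)

```text
time_s: 19.35
tcp_pos: [574.6, -185.0, 24.6]
tcp_rot: [2.434, 1.946, 0.032]
wrist_force: [-2.0, -0.0, -3.0]
opening: 0.092
finger_force: 91.6
```

Run:
```python
from h import *
st(4)
```

```text
u v z | F u v z | T u v z [ 6.0124e+02 -5.3870e+01  2.4610e+01 -2.0100e+00 -1.0000e-01 -2.7200e+00
  0.0000e+00  4.8000e-01 -3.0000e-02] sd [0.23 0.38 0.21] 19.5
```

Contact again (2 N). I push in with a small lift along the way.

carry_out(
  motion=[
    [-1,0,0.002,-0.002,0,0,0],
    [-1,0,0.004,-0.003,0,0,0],
    [-1,0,0.006,-0.004,0,0,0],
    [-1,0,0.008,-0.005,0,0,0],
    [-1,0,0.008,-0.005,0,0,0],
  ],
)

```text
time_s: 20.0
tcp_pos: [575.0, -185.1, 25.0]
tcp_rot: [2.435, 1.946, 0.031]
wrist_force: [-4.7, 1.8, -1.5]
opening: 0.087
finger_force: 91.6
```

Run:
```python
from h import *
st(4)
```

```text
u v z | F u v z | T u v z [ 6.0166e+02 -5.3810e+01  2.4960e+01 -5.2400e+00  7.0000e-02 -1.4600e+00
  5.0000e-02  1.0500e+00  1.0000e-02] sd [0.17 0.67 0.25] 20.15
```

carry_out(
  motion=[
    [-1,0,0.002,-0.002,0,0,0],
    [-1,0,0.004,-0.004,0,0,0],
    [-1,0,0.006,-0.007,0,0,0],
    [-1,0,0.009,-0.01,0,0,0],
    [-1,0,0.011,-0.012,0,0,0],
    [-1,0,0.011,-0.012,0,0,0],
  ],
)

```text
time_s: 20.75
tcp_pos: [575.3, -185.1, 25.9]
tcp_rot: [2.436, 1.947, 0.029]
wrist_force: [-8.2, 1.1, -0.9]
opening: 0.092
finger_force: 91.7
```

Run:
```python
from h import *
st(4)
```

```text
u v z | F u v z | T u v z [ 6.020e+02 -5.381e+01  2.589e+01 -7.910e+00 -1.600e-01 -1.600e+00
  5.000e-02  1.520e+00  1.000e-02] sd [0.31 0.6  0.69] 20.9
```

carry_out(
  motion=[
    [-1,0,0.002,-0.003,0,0,0],
    [-1,0,0.004,-0.006,0,0,0],
    [-1,0,0.007,-0.01,0,0,0],
    [-1,0,0.01,-0.014,0,0,0],
    [-1,0,0.012,-0.018,0,0,0],
    [-1,0,0.014,-0.021,0,0,0],
    [-1,0,0.014,-0.021,0,0,0],
  ],
)

```text
time_s: 21.6
tcp_pos: [576.0, -185.3, 27.6]
tcp_rot: [2.437, 1.948, 0.028]
wrist_force: [-10.2, 1.8, -1.2]
opening: 0.089
finger_force: 90.8
```

Run:
```python
from h import *
st(4)
```

```text
u v z | F u v z | T u v z [ 6.0261e+02 -5.3810e+01  2.7590e+01 -1.0340e+01  5.0000e-02 -1.8000e+00
  1.0000e-02  2.0100e+00  1.0000e-02] sd [0.29 0.4  0.38] 21.75
```

carry_out(
  motion=[
    [-1,0,0.002,-0.003,0,0,0],
    [-1,0,0.004,-0.006,0,0,0],
    [-1,0,0.006,-0.01,0,0,0],
    [-1,0,0.006,-0.01,0,0,0],
    [-1,0,0.006,-0.01,0,0,0],
  ],
)

```text
time_s: 22.25
tcp_pos: [576.3, -185.3, 28.4]
tcp_rot: [2.438, 1.948, 0.027]
wrist_force: [-9.8, 3.2, -0.8]
opening: 0.088
finger_force: 90.0
```

Run:
```python
from h import *
st(8)
```

```text
u v z | F u v z | T u v z [ 6.0292e+02 -5.3800e+01  2.8420e+01 -1.0860e+01  1.1000e-01 -1.4600e+00
  2.0000e-02  2.1300e+00  1.0000e-02] sd [0.54 0.42 0.39] 22.6
```

carry_out(
  motion=[
    [-1,0,0.001,-0.001,-0.003,0,0],
    [-1,0,0.002,-0.003,-0.006,0,0],
    [-1,0,0.002,-0.003,-0.006,0,0],
  ],
)

```text
time_s: 22.9
tcp_pos: [576.4, -185.4, 28.7]
tcp_rot: [2.435, 1.946, 0.032]
wrist_force: [-9.3, 1.5, -2.8]
opening: 0.09
finger_force: 89.2
```

Run:
```python
from h import *
st(8)
```

```text
u v z | F u v z | T u v z [ 6.0311e+02 -5.3800e+01  2.8650e+01 -9.9600e+00  2.0000e-02 -2.0100e+00
  0.0000e+00  2.0700e+00 -1.0000e-02] sd [0.49 0.4  0.39] 23.25
```

carry_out(
  motion=[
    [-1,0,0.002,-0.002,-0.003,0,0],
    [-1,0,0.004,-0.004,-0.007,0,0],
    [-1,0,0.004,-0.004,-0.007,0,0],
    [-1,0,0.004,-0.004,-0.007,0,0],
    [-1,0,0.004,-0.004,-0.007,0,0],
    [-1,0,0.004,-0.004,-0.007,0,0],
    [-1,0,0.004,-0.004,-0.007,0,0],
    [-1,0,0.004,-0.004,-0.007,0,0],
    [-1,0,0.004,-0.004,-0.007,0,0],
  ],
)

```text
time_s: 24.15
tcp_pos: [576.6, -185.4, 28.9]
tcp_rot: [2.432, 1.944, 0.036]
wrist_force: [-10.4, 2.8, -1.8]
opening: 0.093
finger_force: 89.2
```

Run:
```python
from h import *
st(12)
```

```text
u v z | F u v z | T u v z [ 6.0332e+02 -5.3790e+01  2.8930e+01 -1.0710e+01 -5.0000e-02 -2.0500e+00
  3.0000e-02  2.1900e+00  1.0000e-02] sd [0.32 0.39 0.39] 24.7
```

Pressed home: 10–10.7 N for over a second, little vertical force. I draw the rule straight back.

carry_out(
  motion=[
    [-1,0,-0.01,0,0,0,0],
    [-1,0,-0.02,0,0,0,0],
    [-1,0,-0.03,0,0,0,0],
    [-1,0,-0.05,0,0,0,0],
    [-1,0,-0.1,0,0,0,0],
    [-1,0,-0.25,0,0,0,0],
    [-1,0,-0.45,0,0,0,0],
    [-1,0,-0.65,0,0,0,0],
    [-1,0,-0.8,0,0,0,0],
    [-1,0,-0.9,0,0,0,0],
    [-1,0,-0.9,0,0,0,0],
  ],
)

```text
time_s: 25.8
tcp_pos: [490.8, -166.2, 26.9]
tcp_rot: [2.427, 1.94, 0.043]
wrist_force: [0.3, 0.3, -2.9]
opening: 0.089
finger_force: 93.0
```

Run:
```python
from h import *
st(4); s=get_state(); u=s["tcp_pos"][:2]@X; togo(*s["tcp_pos"],-12.73)
for n in("scene","top"):
    p,d,P=grab(n); U=P[...,:2]@X; V=P[...,:2]@Y; Z=P[...,2]
    m=(U>655)&(U<678)&(Z>34)&(Z<48)&(V>-140)&(V<35)
    k,l,st_,_=cv2.connectedComponentsWithStats(m.astype(np.uint8))
    for i in range(1,k):
        if st_[i,4]>10: j=l==i; print(n,st_[i,4],np.percentile(U[j],2).round(1),U[j].max().round(1),V[j].mean().round(1),Z[j].max().round(1))
    for a,b in((-148,-105),(-148,-100),(10,40)):
        m=(U>u-20)&(U<u+52)&(Z>0)&(Z<22)&(V>a)&(V<b)
        if m.sum()>30: c=np.polyfit(U[m],Z[m],1); print(n,"blade slope",np.rad2deg(c[0]).round(2),"underside at rear,front",(np.polyval(c,[u-22,u+62])-8).round(1),m.sum())
    if n=="scene": cv2.imwrite("pics/s6c.png",cv2.resize(p[110:260,240:440],None,fx=3.8,fy=3.8,interpolation=cv2.INTER_CUBIC)[:,:,::-1])
```

```text
u v z | F u v z | T u v z [ 5.162e+02 -5.396e+01  2.698e+01  3.900e-01  6.000e-02 -2.960e+00
  1.000e-02  1.000e-01  1.000e-02] sd [0.19 0.73 0.21] 25.95
shift [0. 0. 0.] turn [0.0571 0.0002 0.    ] yaw -12.73 pos [ 492.1 -166.5   27. ] F [ 0.38 -1.28 -3.1 ] T [0.081 0.111 0.032] t 25.95
scene 92 660.1 678.0 9.2 41.7
scene 101 660.6 678.0 -33.1 41.8
scene 106 660.1 678.0 -73.7 41.4
scene 111 660.1 677.9 -119.8 42.0
scene blade slope 0.96 underside at rear,front [4.1 5.5] 744
scene blade slope 0.96 underside at rear,front [4.1 5.5] 822
scene blade slope 0.32 underside at rear,front [4.2 4.7] 138
top 77 661.1 677.3 10.4 44.1
top 85 660.9 678.0 -30.9 44.0
top 88 661.0 677.7 -72.4 43.5
top 83 660.7 677.5 -118.2 43.8
top blade slope 0.78 underside at rear,front [5.8 6.9] 117
top blade slope 0.91 underside at rear,front [5.7 7.1] 124
top blade slope -0.32 underside at rear,front [5.6 5.1] 120
```

View pics/s6c.png

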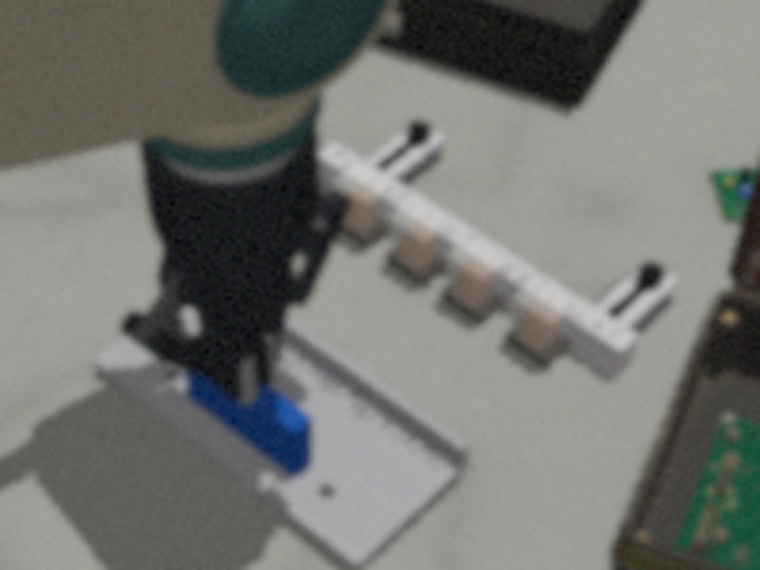

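The crop shows all four relays upright and flush on the bar, at (360,215), (415,250), (472,290) and (537,330), with the rule about 100 mm back. I lay it down.

carry_out(
  motion=[
    [-1,0,0,0.01,0.008,0,0],
    [-1,0,0,0.02,0.016,0,0],
    [-1,0,0,0.03,0.016,0,0],
    [-1,0,0,0.034,0.016,0,0],
    [-1,0,0,0.034,0.016,0,0],
  ],
)

```text
time_s: 26.55
tcp_pos: [491.3, -166.2, 22.8]
tcp_rot: [2.435, 1.947, 0.03]
wrist_force: [0.7, 0.4, -3.8]
opening: 0.088
finger_force: 93.0
```

carry_out(
  motion=[
    [-1,0,0,0.004,0,0,0],
    [-1,0,0,0.008,0,0,0],
    [-1,0,0,0.008,0,0,0],
  ],
)

```text
time_s: 26.85
tcp_pos: [491.3, -166.2, 22.2]
tcp_rot: [2.435, 1.947, 0.03]
wrist_force: [0.9, 0.4, -4.1]
opening: 0.088
finger_force: 93.0
```

carry_out(
  motion=[
    [-1,0,0,0.004,0,0,0],
    [-1,0,0,0.006,0,0,0],
    [-1,0,0,0.006,0,0,0],
  ],
)

```text
time_s: 27.15
tcp_pos: [491.4, -166.2, 21.6]
tcp_rot: [2.435, 1.947, 0.03]
wrist_force: [-0.5, 0.1, -2.9]
opening: 0.093
finger_force: 93.0
```

carry_out(
  motion=[
    [-1,0,0,0.004,0,0,0],
    [-1,0,0,0.008,0,0,0],
    [-1,0,0,0.008,0,0,0],
  ],
)

```text
time_s: 27.45
tcp_pos: [491.6, -166.3, 21.0]
tcp_rot: [2.435, 1.946, 0.03]
wrist_force: [0.6, -0.8, -2.1]
opening: 0.087
finger_force: 93.5
```

carry_out(
  motion=[
    [-1,0,0,0.003,0,0,0],
    [-1,0,0,0.006,0,0,0],
    [-1,0,0,0.006,0,0,0],
  ],
)

```text
time_s: 27.75
tcp_pos: [491.8, -166.4, 20.9]
tcp_rot: [2.434, 1.946, 0.031]
wrist_force: [-0.8, 1.0, 2.9]
opening: 0.092
finger_force: 95.2
```

carry_out(
  motion=[
    [-0.2,0,0,0,0,0,0],
    [-0.2,0,0,0,0,0,0],
    [-0.2,0,0,0,0,0,0],
    [-0.2,0,0,0,0,0,0],
    [-0.2,0,0,-0.05,0,0,0],
    [-0.2,0,0,-0.2,0,0,0],
    [-0.2,0,0,-0.5,0,0,0],
    [-0.2,0,0,-0.9,0,0,0],
    [-0.2,0,0,-1,0,0,0],
    [-0.2,0,0,-1,0,0,0],
  ],
)

```text
time_s: 28.75
tcp_pos: [489.6, -166.1, 122.7]
tcp_rot: [2.432, 1.944, 0.033]
wrist_force: [0.8, -0.4, -0.7]
opening: 0.404
finger_force: 0.0
```

carry_out(
  motion=[
    [-0.2,0.5,-0.6,-0.8,0,0,0],
    [-0.2,0.5,-0.8,-0.8,0,0,0],
    [-0.2,0.5,-0.8,-0.8,0,0,0],
    [-0.2,0.5,-0.8,-0.8,0,0,0],
    [-0.2,0.5,-0.8,-0.8,0,0,0],
  ],
)

```text
time_s: 29.25
tcp_pos: [418.9, -98.6, 196.4]
tcp_rot: [2.436, 1.948, 0.029]
wrist_force: [0.6, 0.0, -1.2]
opening: 0.401
finger_force: 0.0
```

Run:
```python
from h import *
st(2)
for n in("scene","top"):
    p,d,P=grab(n); U=P[...,:2]@X; V=P[...,:2]@Y; Z=P[...,2]
    m=(U>655)&(U<678)&(Z>34)&(Z<48)&(V>-140)&(V<35)
    k,l,st_,_=cv2.connectedComponentsWithStats(m.astype(np.uint8))
    for i in range(1,k):
        if st_[i,4]>10: j=l==i; print(n,st_[i,4],np.percentile(U[j],2).round(1),V[j].mean().round(1),Z[j].max().round(1))
    m=(U>500)&(U<565)&(Z>0)&(Z<20)&(V>-148)&(V<40); A=np.c_[U[m]-516,V[m]+54,np.ones(m.sum())]; print(n,"blade",np.linalg.lstsq(A,Z[m],rcond=None)[0].round(4),m.sum())
    m=(U>565)&(U<600)&(Z>15); print("edge max U",np.percentile(U[m],98) if m.any() else None)
    if n=="scene": cv2.imwrite("pics/s7c.png",cv2.resize(p[110:260,240:440],None,fx=3.8,fy=3.8,interpolation=cv2.INTER_CUBIC)[:,:,::-1])
```

```text
u v z | F u v z | T u v z [ 4.3029e+02 -3.9500e+00  1.9618e+02  6.8000e-01  7.0000e-02 -3.5000e-01
  4.0000e-02 -0.0000e+00  1.0000e-02] sd [0.08 0.06 0.81] 29.3
scene 96 660.1 9.3 43.2
scene 100 659.7 -33.4 41.6
scene 107 660.2 -74.0 42.5
scene 110 659.8 -119.7 41.7
scene blade [-2.4900e-02  2.6000e-03  7.3314e+00] 1963
edge max U 599.1897324197924
top 86 660.5 10.8 45.0
top 85 660.8 -31.5 44.2
top 85 661.1 -72.6 44.2
top 86 660.8 -118.0 43.8
top blade [-3.000e-03  2.000e-04  8.114e+00] 802
edge max U 599.1576863331499
```

View pics/s7c.png

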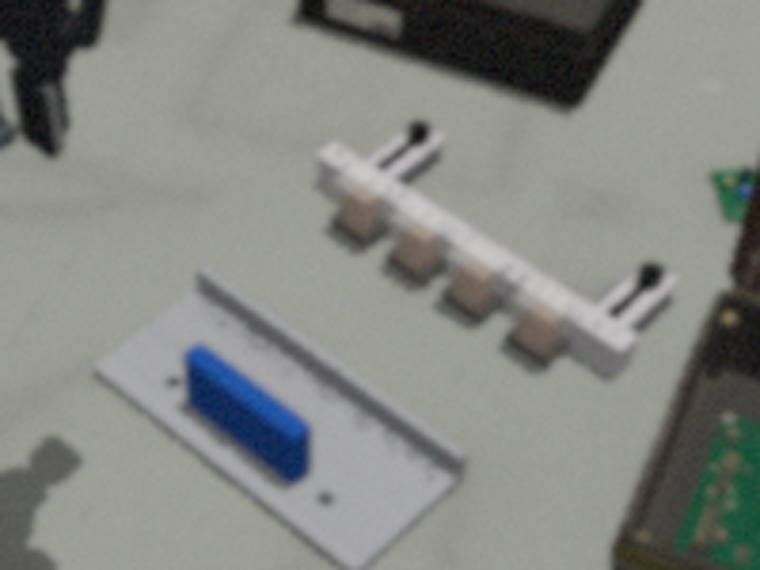

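The last crop shows the rule flat on the bench with its grip at (245,415), about 100 mm in front of the bar. The four relays stand in line and flush, and the gripper is clear. I hand the job in.

```bash
python3 -c "
from h import *
print(ticket.finish_job())"
```

```text
the job is handed in; nothing more can be done
None
```

The job is handed in at about 29 s: the four relays stand upright in one line, flush on the bar. They were pressed home at about 10–11 N for over a second, with roughly 1.5 N of downward drag remaining, and the rule lies flat about 100 mm in front of the bar.

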